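# Stack the washer boxes in the corner of the stacking board

## Task

Push the washer box that stands loose on the stacking board up against both of the board's wooden stops, so that it sits flush in their corner. Then stack the box lying on the bench squarely on it, edges flush, and last of all stack the box from the sloping rest squarely on top, setting each down gently so that the column stays in its corner. Leave the tape roll, the leather strop and the sanding block where they are.

Things in the scene. Friction and masses are not known exactly. Their poses are not given: they have to be found in the camera images.
- board: stacking board fixed to the bench: plywood 150 (x) x 170 (y) x 12 mm, origin at the centre of its underside, z up. Two wooden stops 14 mm high stand on it (tops 26 mm above the bench): the far one runs along y from -60 to +60 mm, inner face at x = +50 mm; the left one runs along x from -52 to +48 mm, inner face at y = +60 mm
- board_home (a point): where the low box's centre belongs: 26.5 mm above the bench, box touching both stops with its long side along the far stop (box x parallel to the board's x); fixed to the board with the board's axes, at x = +24, y = +22 mm from the board's origin
- low_box_center (a point): the low box, standing askew on the board, clear of both stops: closed clear plastic box of washers, lid fast, 52 wide (its x) x 76 long (its y) x 29 mm high (its z), about 0.2 kg; the point is its centre, half-way up; grip it across the 52 mm
- flat_box_center (a point): the flat box, lying level on the bare bench: closed clear plastic box of washers, lid fast, 52 wide (its x) x 76 long (its y) x 29 mm high (its z), about 0.2 kg; the point is its centre, half-way up; grip it across the 52 mm
- slope_box_center (a point): the box on the sloping rest, its length pointing up the slope, so tilted 30 degrees at the start: closed clear plastic box of washers, lid fast, 52 wide (its x) x 76 long (its y) x 29 mm high (its z), about 0.2 kg; the point is its centre, half-way up; grip it across the 52 mm
- rest: sloping rest fixed to the bench: wooden plate 110 mm wide (y), 110 mm long, rising at 30 degrees towards its own +x; origin on the bench under the plate's middle, where the top face is 48 mm high; z up. A lip 10 mm proud of the slope along the low (-x) edge stops the box, whose underside lies on the plate, its 52 mm width along the rest's y and its 76 mm length up the slope
- tape_roll: bystander: roll of brown packing tape lying flat, 96 x 114 x 49 mm; origin at its underside
- tan_strop: bystander: tan leather strop on a wooden back, 46 x 132 x 20 mm; origin: centre of its underside, y along its length
- sanding_block: bystander: sanding block wrapped in silver tape, 57 x 118 x 42 mm; origin: centre of its underside, y along its length
Mind the look-alikes: they are no part of the job. What is shaped like the part that bears slope_box_center but turquoise is not meant.

How it is judged:
By the outcome, as a careful person would: the job done as asked, in the order asked, and still so for the second after the job is handed in, with the robot touching nothing.
It also fails if it takes over 67 s, if anything falls off the work surface, if the arm or the gripper's body presses on something with over 40 N, if the wrist force passes 120 N, or if a joint passes its speed limit or range.

## Robot

A 6-joint arm with a two-finger parallel gripper is mounted at the origin on a cart in front of the work surface, level with it; the furniture and walls round the work are solid. World frame = base frame: x ahead of the robot, y to its left, z up, the work surface at z = 0. Lengths are in m, angles in rad, forces in N, time in s.
With the tool pointing down it reaches from about 0.35 to 0.925 m from the base axis. Payload 6.4 kg.
Tool frame: the origin (TCP) lies at the very end of the fingers, on their centre line; the grasp point (between the pads) lies 19 mm behind it; z points along the fingers, y is the line along which they close (so a half turn about z gives the same grasp; the last joint's range is limited). The gripper opens to 85 mm and grips with 20 to 120 N. Pads are 22 mm wide; open, the fingers measure 114 mm over their backs; the gripper's body (76 mm by 85 mm) begins 54 mm behind the grasp point. The pads swing forward as they close: fully open they stand 13 mm farther back than shut.
Start: joints at [1.076, 0.245, 1.558, -0, 1.339, -0.174], TCP at [0.205, 0.617, 0.231] pointing down, gripper open.
Joint ranges: [-3.13, 3.13], [-1.02, 2.26], [0.13, 2.54], [-0.95, 4.09], [0.21, 2.88], [-2.74, 2.74]. Speed limits (rad/s): [2.57, 2.57, 3.14, 3.14, 3.14, 3.14].

## Interface

Orientations are given as a unit quaternion [w, x, y, z].
In Python, from bench import env gives the robot as it stands.
- The arm moves only by the tool step_arm, never from a script. Its argument "steps" is text: rows parted by semicolons, each of 6 numbers parted by spaces: the shift along the tool's x, y, z in mm, then the turn, a rotation vector about the tool's x, y, z in degrees. A call has 1 to 20 rows; each row is the pose to reach, as a shift and turn from the pose commanded when the call began, along the tool's axes at that moment; what a row does not reach only later rows make up. A row lasts 1/10 s, in which the tool goes at most 50 mm and 8.59 degrees, less where a joint would pass 70% of its speed; a pose out of reach is approached as far as the arm can. A call with a gripper value outside its range is refused whole. "fingers" is the opening, from 0 (shut) to 1 (fully open), set as the call begins (left out, the last holds). The fingers move at their own pace and stop on an object; "newtons" is the grip in N (left out, the last holds). Time passes only in rows, so rows that repeat a pose let the fingers close. It gives the time, the measured TCP pose, the force, the opening and the grip force at its end, in the units of the state.
- env.get_obs(): the state, without advancing time (a new reading comes with each control period).
- env.get_image(name): name is "scene" or "side" or "wrist"; returns (picture, depth): 480x640x3 uint8, red, green, blue; 480x640 float32, m along the optical axis (not along the pixel's ray), 0 where there is no reading.
- env.camera_info(name): a dict with "camera_matrix" (3x3 intrinsics, pixels), "k1" (the pictures are not rectified: a ray, as slopes to the right and down, at radius r is drawn at 1 + k1 r^2 times it, then the intrinsics apply), "rvec" (rotation vector, rad) and "tvec" (3), from world to camera coordinates, as OpenCV has them; the wrist camera has in their place "tool_from_camera" (4x4, takes a point from camera to tool coordinates, whose origin is the TCP and whose axes are the flange's). Camera axes: x right, y down, z forward; pixel columns grow to the right and rows downward; lengths in m; the calibration is good to about 2 mm. A picture is of the moment at which its call begins: read the wrist's pose just before it. camera_info takes no time and is no camera call.
- env.hand_in(): hands the job in; it is judged then, once.
The state is a dict: "time": time; "q": joint angles; "dq": joint speeds; "effort": joint torques, N m; "eef_pos": TCP position; "tcp_rot": TCP orientation; "ft_force": force on the tool from outside, world axes, zero at the start; "torque": the same for the moment, N m; "gripper_width": opening from 0.0 (shut) to 1.0 (fully open); "finger_force": force on a finger pad.
Only numpy, scipy, OpenCV 4.12 (cv2) and the standard library are available. Lean on these libraries where they do the work, as an engineer would, in place of code of your own. Each camera call takes 0.05 s, during which the arm holds its last target. There are 200 camera calls.

## Working session

There is one attempt and no reset: what is moved stays moved. The work goes in short steps, Python scripts to look and compute and a tool call to move; the robot and the scene stay as the last step left them, time stands still between calls to the robot, and variables do not carry over. Pictures are saved under pics/ and viewed, at most 10 in all, crops included, and the job is handed in when it is done.

Besides the shell and the picture viewer there is one more tool, called after "Request:" as a command line: name --argument value ..., lists and objects as JSON in quotes. step_arm: Moves the arm, as the interface text tells. Its arguments: {"type":"object","properties":{"steps":{"type":"string"},"fingers":{"type":"number"},"newtons":{"type":"number"}},"required":["steps"]}

```bash
ls; mkdir -p pics; cat > h.py <<'E'
import numpy as np, cv2
from scipy.spatial.transform import Rotation as R
from bench import env
def Rw(o):
    q=o["tcp_rot"]; return R.from_quat([q[1],q[2],q[3],q[0]])
def cloud(name,o=None):
    """returns img, HxWx3 world points (nan where none)"""
    o=env.get_obs(); img,d=env.get_image(name); ci=env.camera_info(name)
    K=np.array(ci["camera_matrix"]);k1=ci["k1"]
    v,u=np.mgrid[0:480,0:640]
    xd=(u-K[0,2])/K[0,0]; yd=(v-K[1,2])/K[1,1]
    x,y=xd.copy(),yd.copy()
    for _ in range(10):
        s=1+k1*(x*x+y*y); x=xd/s; y=yd/s
    P=np.stack([x*d,y*d,d],-1).astype(float); P[d<=0]=np.nan
    if "rvec" in ci:
        M=cv2.Rodrigues(np.array(ci["rvec"],float))[0]; W=(P-np.array(ci["tvec"]).ravel())@M
    else:
        T=np.array(ci["tool_from_camera"]); W=P@T[:3,:3].T+T[:3,3]
        W=W@Rw(o).as_matrix().T+np.array(o["eef_pos"])
    return img,W
def save(n,img): cv2.imwrite("pics/"+n+".png",img[...,::-1])
E
python3 - <<'E'
from h import *
print(env.get_obs())
a=[]
for n in("scene","side"):
    img,W=cloud(n); np.savez("pics/"+n,img=img,W=W); a.append(img); save(n,img)
    print(n,env.camera_info(n))
img,W=cloud("wrist");np.savez("pics/wrist",img=img,W=W)
print(env.camera_info("wrist"))
E
```

```text
pics
{'time': 0.0, 'q': array([ 1.07587514e+00,  2.45807638e-01,  1.55903592e+00,  1.73555680e-05,
        1.33871173e+00, -1.74069827e-01]), 'dq': array([ 3.87211889e-04,  1.77930308e-05,  6.53038653e-05,  6.28504386e-04,
       -3.10522668e-04, -1.14462746e-03]), 'effort': array([-8.08230197e-04, -4.29498518e+01, -3.26134944e+01, -1.78245864e-04,
        5.28417702e-03,  1.58139255e-05]), 'eef_pos': array([0.20469074, 0.61632977, 0.23017267]), 'tcp_rot': array([-3.30133301e-04,  1.59740336e-01,  9.87158580e-01, -9.24153560e-04]), 'ft_force': array([-0.63798755,  0.89518721,  0.61363503]), 'torque': array([-0.00486337, -0.00181175, -0.01060106]), 'finger_force': 0.0, 'gripper_width': 1.001761826460711}
scene {'camera_matrix': array([[453.82205334,   0.        , 325.37538678],
       [  0.        , 453.82205334, 243.88225988],
       [  0.        ,   0.        ,   1.        ]]), 'k1': -0.006098301063173009, 'rvec': array([ 2.03077794, -0.80724921,  0.41031367]), 'tvec': array([-0.41828273,  0.22919746,  0.81265276])}
side {'camera_matrix': array([[506.22119853,   0.        , 320.41592102],
       [  0.        , 506.22119853, 240.62790567],
       [  0.        ,   0.        ,   1.        ]]), 'k1': 0.002061174209885244, 'rvec': array([ 2.18756524, -0.35950638,  0.21072204]), 'tvec': array([-0.50267468,  0.10246928,  1.07528605])}
{'camera_matrix': array([[352.77297323,   0.        , 318.45577066],
       [  0.        , 352.77297323, 242.39179675],
       [  0.        ,   0.        ,   1.        ]]), 'k1': -0.03906708425961745, 'tool_from_camera': array([[ 0.0013974 , -0.95394248, -0.29998631,  0.07751247],
       [ 0.99999774,  0.0018134 , -0.00110831,  0.00130646],
       [ 0.00160126, -0.29998408,  0.95394286, -0.14199964],
       [ 0.        ,  0.        ,  0.        ,  1.        ]])}
```

View pics/scene.png

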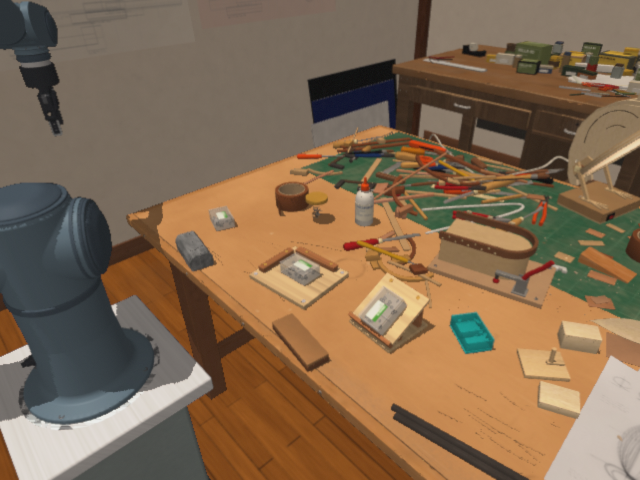

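View pics/side.png

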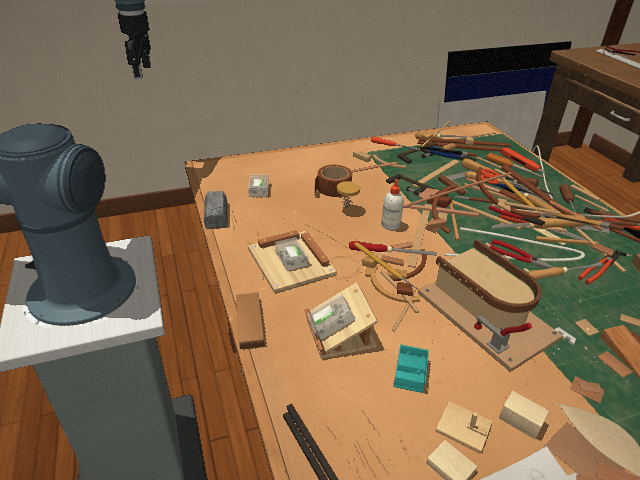

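The scene shows the flat box at (222,218), the board with the low box at (300,268), the rest with the slope box at (382,312), and the sanding block at (193,250). The strop is at (300,340) and the tape roll at (291,195). Next I'll get coarse positions from depth.

```bash
python3 - <<'E'
from h import *
np.set_printoptions(precision=4,suppress=True)
S=np.load("pics/scene.npz")["W"]; D=np.load("pics/side.npz")["W"]
for nm,a,b in [("flat",(222,218),(259,184)),("low",(299,268),(290,254)),("slope",(380,310),(326,320)),("sand",(193,248),(214,208)),("strop",(300,340),(249,318)),("tape",(291,195),(333,178)),("boardL",(262,280),(268,280)),("farstop",(315,258),(312,250)),("leftstop",(278,258),(275,240)),("bottle",(365,200),(393,205))]:
    f=lambda W,p:np.nanmedian(W[p[1]-3:p[1]+4,p[0]-3:p[0]+4].reshape(-1,3),0)
    print(nm,f(S,a),f(D,b))
E
```

```text
flat [0.44   0.2614 0.0292] [0.4475 0.2669 0.0307]
low [ 0.4329 -0.0642  0.0417] [ 0.4356 -0.0699  0.0422]
slope [ 0.4392 -0.2926  0.0621] [ 0.4364 -0.3021  0.0618]
sand [0.3048 0.1704 0.0412] [0.3087 0.1653 0.0414]
strop [ 0.3077 -0.2152  0.0208] [ 0.31   -0.2133  0.0204]
tape [0.6317 0.2053 0.0446] [0.6572 0.2656 0.0226]
boardL [ 0.3698 -0.008   0.0118] [ 0.376  -0.1009  0.0103]
farstop [ 0.4983 -0.0425  0.0255] [ 0.4952 -0.0448  0.0241]
leftstop [0.4362 0.0156 0.0254] [0.4217 0.0132 0.027 ]
bottle [0.7156 0.0034 0.0779] [ 0.7177 -0.0003  0.0744]
```

```bash
cat >> h.py <<'E'
np.set_printoptions(precision=4,suppress=True)
def Rt(yaw,tilt=0):
    """tool rotation: tool x at world yaw (deg), z down; tilt: rotation about tool y"""
    a=np.radians(yaw); x=np.array([np.cos(a),np.sin(a),0]); z=np.array([0,0,-1.]); 
    return R.from_matrix(np.stack([x,np.cross(z,x),z],1))*R.from_euler('y',tilt,degrees=True)
def mv(p,yaw,tilt=0,frm=None):
    """prints row to reach p from the present pose or from frm=(pos,yaw,tilt)"""
    if frm is None: o=env.get_obs(); p0=np.array(o["eef_pos"]); r0=Rw(o)
    else: p0=np.array(frm[0]); r0=Rt(*frm[1:])
    d=r0.inv().apply(np.array(p)-p0)*1000; w=(r0.inv()*Rt(yaw,tilt)).as_rotvec(degrees=True)
    print("row",np.round(d,1),np.round(w,2),"n>=%.0f"%max(np.linalg.norm(d)/50+1,np.linalg.norm(w)/8.59+1))
E
python3 - <<'E'
from h import *
mv([.46,.24,.25],90)
mv([.43,-.0,.25],90,0,([.46,.24,.25],90,0))
E
```

```text
row [-360.9 -276.8  -19.2] [-0.08  0.04 71.62] n>=10
row [-240.  -30.    0.] [0. 0. 0.] n>=6
```

Request:
step_arm --steps "-361 -277 -19 0 0 71.6;-361 -277 -19 0 0 71.6;-361 -277 -19 0 0 71.6;-361 -277 -19 0 0 71.6;-361 -277 -19 0 0 71.6;-361 -277 -19 0 0 71.6;-361 -277 -19 0 0 71.6;-361 -277 -19 0 0 71.6;-361 -277 -19 0 0 71.6;-361 -277 -19 0 0 71.6;-361 -277 -19 0 0 71.6;-361 -277 -19 0 0 71.6;-361 -277 -19 0 0 71.6;-361 -277 -19 0 0 71.6"

```text
time: 1.55
eef_pos: [0.4594, 0.2413, 0.2501]
tcp_rot: [-0.0, 0.706, 0.708, -0.0]
ft_force: [0.2, -0.5, 0.5]
gripper_width: 0.998
finger_force: 0.0
```

```bash
python3 - <<'E'
from h import *
print(env.get_obs()["eef_pos"],env.get_obs()["dq"])
img,W=cloud("wrist");np.savez("pics/w1",img=img,W=W);save("w1",img)
mv([.43,.0,.25],90)
E
```

```text
[0.4594 0.2413 0.2501] [-0.0046  0.0002 -0.0016 -0.0001  0.0019 -0.0002]
row [-241.1  -30.1    0.2] [-0.01  0.    0.14] n>=6
```

View pics/w1.png

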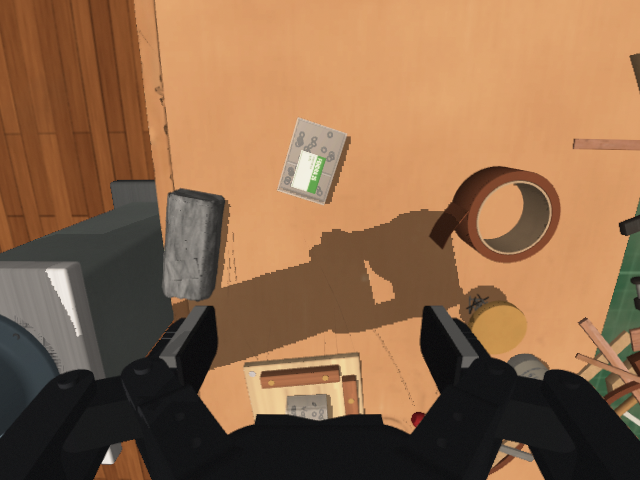

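The flat box is at (313,160), the sanding block at (193,245), and the tape roll at (505,215). The board's edge is at the bottom.

Request:
step_arm --steps "-330 0 0 0 0 0;-330 0 0 0 0 0;-330 0 0 0 0 0;-330 0 0 0 0 0;-330 0 0 0 0 0;-330 0 0 0 0 0;-330 0 0 0 0 0;-330 0 0 0 0 0;-330 0 0 0 0 0;-330 0 0 0 0 0"

```text
time: 2.6
eef_pos: [0.4603, -0.0887, 0.2502]
tcp_rot: [-0.0, 0.706, 0.708, 0.0]
ft_force: [1.0, 0.4, -0.4]
gripper_width: 1.003
finger_force: 0.0
```

```bash
python3 - <<'E'
from h import *
print(env.get_obs()["eef_pos"],env.get_obs()["dq"])
img,W=cloud("wrist");np.savez("pics/w2",img=img,W=W);save("w2",img)
E
```

```text
[ 0.4603 -0.0887  0.2502] [ 0.0098 -0.0017  0.0019 -0.0006 -0.0018 -0.0012]
```

View pics/w2.png

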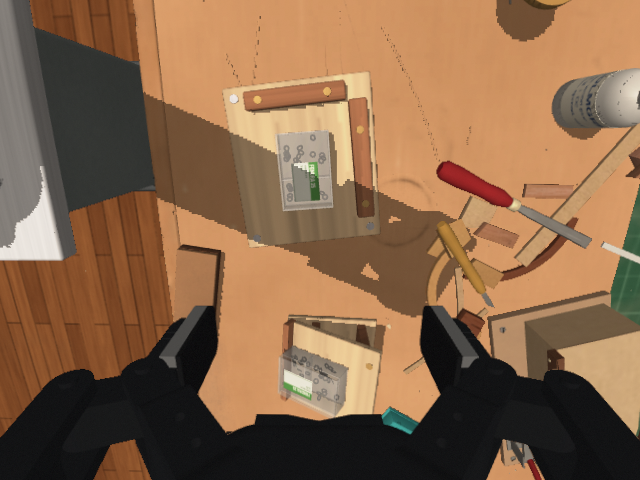

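The board is at (300,160) with stops on top (+y) and right (+x). The low box is at (305,170), and the rest is at (330,370), partly under the gripper.

Request:
step_arm --steps "-230 0 0 0 0 0;-230 0 0 0 0 0;-230 0 0 0 0 0;-230 0 0 0 0 0;-230 0 0 0 0 0;-230 0 0 0 0 0;-230 0 0 0 0 0;-230 0 0 0 0 0"

```text
time: 3.45
eef_pos: [0.4608, -0.3181, 0.2502]
tcp_rot: [-0.0, 0.706, 0.708, 0.0]
ft_force: [0.1, 0.3, -0.3]
gripper_width: 0.997
finger_force: 0.0
```

```bash
cat > meas.py <<'E'
from h import *
def rect(W,c,r,z0,z1):
    m=(np.hypot(W[...,0]-c[0],W[...,1]-c[1])<r)&(W[...,2]>z0)&(W[...,2]<z1)
    n,l,st,ce=cv2.connectedComponentsWithStats(m.astype(np.uint8)); i=1+np.argmax(st[1:,4])
    P=W[l==i]; Q=P[:,:2]*1000
    (cx,cy),(w,h),a=cv2.minAreaRect(Q.astype(np.float32))
    if w>h: w,h,a=h,w,a+90
    # a = direction of w side (short), deg
    a=(a+90)%180-90
    print("c",round(cx,1),round(cy,1),"short",round(w,1),"long",round(h,1),"short-axis yaw",round(a,2),"z",round(np.median(P[:,2])*1000,1),"n",len(P),"mean",Q.mean(0))
    return P
E
python3 - <<'E'
from meas import *
img,W=cloud("wrist");np.savez("pics/w3",img=img,W=W);save("w3",img)
W1=np.load("pics/w1.npz")["W"];W2=np.load("pics/w2.npz")["W"]
print("flat");rect(W1,(.444,.264),.06,.024,.036)
print("low");rect(W2,(.434,-.067),.07,.036,.047)
print("farstop");rect(W2,(.497,-.044),.075,.021,.031)
print("leftstop");rect(W2,(.43,.015),.06,.021,.031)
print("board+all");rect(W2,(.43,-.045),.14,.007,.05)
E
```

```text
flat
c 450.4 287.1 short 52.2 long 71.9 short-axis yaw -17.28 z 28.4 n 3591 mean [450.3484 287.3096]
low
c 445.9 -48.5 short 52.2 long 76.5 short-axis yaw 4.34 z 40.3 n 4125 mean [445.8706 -47.1539]
farstop
c 504.3 -38.5 short 18.5 long 120.5 short-axis yaw 6.4 z 25.3 n 2127 mean [503.5957 -35.4418]
leftstop
c 435.9 23.5 short 18.6 long 99.9 short-axis yaw -83.46 z 25.3 n 2061 mean [436.2802  23.3756]
board+all
c 445.4 -44.7 short 150.9 long 170.7 short-axis yaw 6.39 z 12.1 n 22847 mean [445.556  -38.9522]
```

View pics/w3.png

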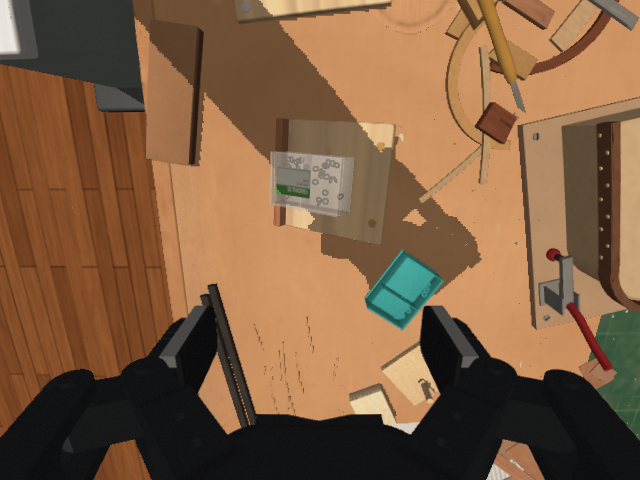

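The rest is at (335,180), with its lip at left (280,170) and the slope rising to the right. The slope box is at (312,182), and the turquoise look-alike at (403,290).

```bash
python3 - <<'E'
from meas import *
W1=np.load("pics/w1.npz")["W"];W3=np.load("pics/w3.npz")["W"];W2=np.load("pics/w2.npz")["W"]
print("flat");rect(W1,(.4504,.2875),.07,.022,.036)
P=rect(W2,(.4459,-.0485),.07,.036,.047)
print(np.degrees(np.linalg.eigh(np.cov(P[:,:2].T))[1][:,0]@[0,0]) , np.degrees(np.arctan2(*np.linalg.eigh(np.cov(P[:,:2].T))[1][::-1,0])))
# slope box: seed points from pixels, fit plane
v,u=np.mgrid[0:480,0:640]
s=(u>285)&(u<340)&(v>163)&(v<200)
P=W3[s]; P=P[~np.isnan(P[:,0])]
for _ in range(5):
    c=P.mean(0); n=np.linalg.svd(P-c)[2][2]; n*=np.sign(n[2]); d=(P-c)@n; P=P[abs(d)<max(.002,2*d.std())] if len(P) else P
print("plane",c,n,"tilt",np.degrees(np.arccos(n[2])),"yaw",np.degrees(np.arctan2(-n[1],-n[0])),"rms",d.std())
reg=(u>240)&(u<400)&(v>110)&(v<250)
m=reg&(abs((W3-c)@n)<.0035)
k,l,st,ce=cv2.connectedComponentsWithStats(m.astype(np.uint8)); i=1+np.argmax(st[1:,4]); Q=W3[l==i]
yaw=np.arctan2(-n[1],-n[0]); ey=np.array([-np.sin(yaw),np.cos(yaw),0]); ex=np.cross(ey,n)
q=np.stack([(Q-c)@ex,(Q-c)@ey],1)*1000
(cx,cy),(w,h),a=cv2.minAreaRect(q.astype(np.float32)); print("rect",cx,cy,w,h,a,len(Q))
top=c+(cx*ex+cy*ey)/1000; print("top centre",top,"box centre",top-n*.0145,"ex",ex)
# plate plane
r2=(u>240)&(u<400)&(v>110)&(v<250)
dd=(W3-c)@n; mm=r2&(abs(dd+.029)<.004); Q=W3[mm]; 
(cx,cy),(w,h),a=cv2.minAreaRect((np.stack([(Q-c)@ex,(Q-c)@ey],1)*1000).astype(np.float32)); print("plate",cx,cy,w,h,a,len(Q),"med d",np.median(dd[mm]))
Q=Q-Q.mean(0);nn=np.linalg.svd(Q,full_matrices=False)[2][2];nn*=np.sign(nn[2]);print("plate n",nn,"yaw",np.degrees(np.arctan2(-nn[1],-nn[0])),np.degrees(np.arccos(nn[2])))
E
```

```text
flat
c 451.1 289.3 short 52.2 long 76.4 short-axis yaw -17.2 z 28.4 n 3946 mean [451.3067 290.4887]
c 445.9 -48.5 short 52.2 long 76.5 short-axis yaw 4.34 z 40.3 n 4125 mean [445.8706 -47.1539]
0.0 -175.56292806950844
plane [ 0.4544 -0.2837  0.0697] [-0.4912  0.0298  0.8705] tilt 29.48042413911599 yaw -3.4762626851416707 rms 0.0006506397598718497
rect -10.565109252929688 -2.63079833984375 77.31352233886719 52.40496826171875 0.2379707545042038 4026
top centre [ 0.4451 -0.2858  0.0645] box centre [ 0.4522 -0.2862  0.0519] ex [ 0.8689 -0.0528  0.4921]
plate -20.670032501220703 -16.73199462890625 155.1991729736328 164.90863037109375 89.87638854980469 10023 med d -0.02886066401917632
plate n [-0.4924  0.0312  0.8698] yaw -3.629896976295522 29.560929889364807
```

```bash
python3 - <<'E'
from h import *
mv([.4459,-.0485,.12],94.34)
E
```

```text
row [269.7 -14.2 130.3] [-0.   -0.02 -4.19] n>=7
```

Request:
step_arm --steps "269.7 -14.2 130 0 0 -4.2;269.7 -14.2 130 0 0 -4.2;269.7 -14.2 130 0 0 -4.2;269.7 -14.2 130 0 0 -4.2;269.7 -14.2 130 0 0 -4.2;269.7 -14.2 130 0 0 -4.2;269.7 -14.2 130 0 0 -4.2;269.7 -14.2 130 0 0 -4.2;269.7 -14.2 160 0 0 -4.2;269.7 -14.2 190 0 0 -4.2;269.7 -14.2 210 0 0 -4.2;269.7 -14.2 210 0 0 -4.2;269.7 -14.2 210 0 0 -4.2" --fingers 1 --newtons 20

```text
time: 4.8
eef_pos: [0.447, -0.051, 0.0414]
tcp_rot: [0.001, 0.681, 0.732, 0.0]
ft_force: [0.2, -0.3, 0.2]
gripper_width: 0.999
finger_force: 0.0
```

```bash
python3 - <<'E'
from h import *
o=env.get_obs();print(o["eef_pos"],o["ft_force"])
mv([.4459,-.0485,.028],94.34)
img,W=cloud("side");save("s1",img[200:340,180:400].repeat(3,0).repeat(3,1))
E
```

```text
[ 0.447  -0.051   0.0414] [ 0.2049 -0.3454  0.171 ]
row [ 2.6 -0.9 13.4] [ 0.08  0.04 -0.17] n>=1
```

View pics/s1.png

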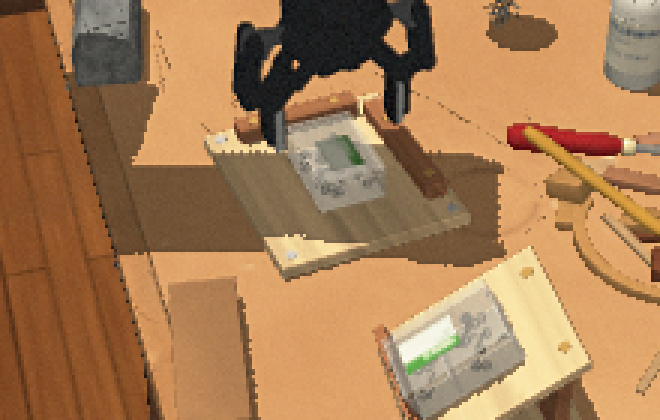

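The open fingers straddle the low box about 30 px above the board in the crop, clear of the stops.

Request:
step_arm --steps "2.6 -0.9 7 0 0 -0.2;2.6 -0.9 14 0 0 -0.2;2.6 -0.9 14 0 0 -0.2;2.6 -0.9 14 0 0 -0.2"

```text
time: 5.25
eef_pos: [0.4449, -0.0475, 0.0262]
tcp_rot: [-0.0, 0.679, 0.734, -0.0]
ft_force: [0.2, 0.1, 0.4]
gripper_width: 1.0
finger_force: 0.0
```

Request:
step_arm --steps "0 0 0 0 0 0;0 0 0 0 0 0;0 0 0 0 0 0;0 0 0 0 0 0;0 0 0 0 0 0;0 0 0 0 0 0;0 0 0 0 0 0" --fingers 0 --newtons 20

```text
time: 5.95
eef_pos: [0.4453, -0.0477, 0.0267]
tcp_rot: [0.0, 0.679, 0.734, 0.0]
ft_force: [-1.9, 0.2, 5.4]
gripper_width: 0.608
finger_force: 21.2
```

```bash
python3 - <<'E'
from h import *
p=np.array([.4454,-.0447]);r=lambda x,y,a=np.radians(6.4):p+np.array([np.cos(a)*x-np.sin(a)*y,np.sin(a)*x+np.cos(a)*y])/1000
h=r(24,22);print(h,r(22,20))
t=r(22,20)
mv([t[0],t[1],.028],96.4)
E
```

```text
[ 0.4668 -0.0202] [ 0.465  -0.0224]
row [23.7 21.6 -1.3] [ 0.02  0.01 -1.98] n>=2
```

Request:
step_arm --steps "0 0 -1.5 0 0 0;4 4 -1.5 0 0 -0.5;8 8 -1.5 0 0 -1;12 12 -1.5 0 0 -1.5;16 16 -1.5 0 0 -2;20 18 -1.5 0 0 -2;23.7 21.6 -1.5 0 0 -2;23.7 21.6 -1.5 0 0 -2;23.7 21.6 -1.5 0 0 -2"

```text
time: 6.85
eef_pos: [0.4647, -0.0222, 0.0278]
tcp_rot: [-0.0, 0.666, 0.746, -0.0]
ft_force: [-0.1, -0.7, -2.5]
gripper_width: 0.611
finger_force: 21.5
```

```bash
cat > chk.py <<'E'
from meas import *
import sys
def board(W,z,c=(.466,-.022),r=.06):
    P=rect(W,c,r,z-.006,z+.006)
    p=np.array([445.4,-44.7]);a=np.radians(6.4)
    (cx,cy),_,_=cv2.minAreaRect((P[:,:2]*1000).astype(np.float32)); d=np.array([cx,cy])-p
    print("board frame",np.cos(a)*d[0]+np.sin(a)*d[1],-np.sin(a)*d[0]+np.cos(a)*d[1])
E
python3 - <<'E'
from h import *
o=env.get_obs();print(o["eef_pos"],o["ft_force"],o["torque"])
img,W=cloud("wrist");save("w4",img)
E
```

```text
[ 0.4647 -0.0222  0.0278] [-0.0855 -0.6644 -2.5285] [-0.0049  0.0089 -0.0136]
```

View pics/w4.png

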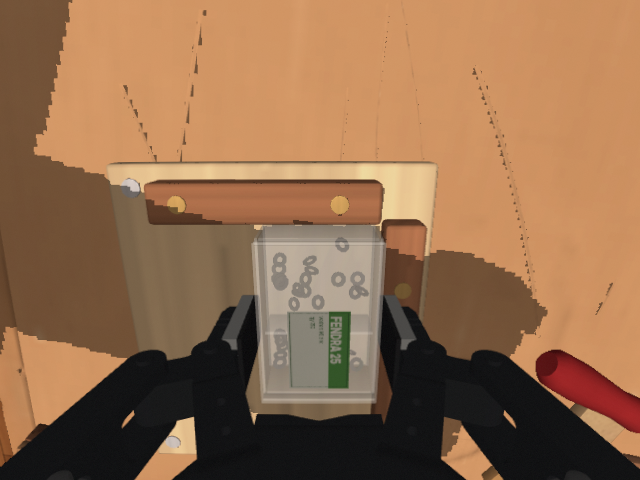

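Request:
step_arm --steps "0 0 0.7 0 0 0;0 0 1.3 0 0 0;0 0 1.3 0 0 0"

```text
time: 7.2
eef_pos: [0.4647, -0.0225, 0.0268]
tcp_rot: [-0.0, 0.666, 0.746, -0.0]
ft_force: [-2.1, -0.5, 2.5]
gripper_width: 0.607
finger_force: 22.0
```

Request:
step_arm --steps "1 0 0 0 0 0;2 0 0 0 0 0;2 0 0 0 0 0;2.6 0 0 0 0 0;2.6 0 0 0 0 0"

```text
time: 7.7
eef_pos: [0.4649, -0.0199, 0.0268]
tcp_rot: [0.0, 0.666, 0.746, 0.0]
ft_force: [0.1, -1.8, 2.1]
gripper_width: 0.604
finger_force: 21.9
```

Request:
step_arm --steps "0 1 0 0 0 0;0 2 0 0 0 0;0 2 0 0 0 0;0 2.5 0 0 0 0;0 2.5 0 0 0 0"

```text
time: 8.2
eef_pos: [0.4661, -0.0197, 0.0267]
tcp_rot: [-0.001, 0.666, 0.746, -0.001]
ft_force: [-5.7, -3.0, 8.4]
gripper_width: 0.606
finger_force: 22.5
```

Request:
step_arm --steps "0.7 0 0 0 0 0;1.4 0 0 0 0 0;1.4 0 0 0 0 0"

```text
time: 8.5
eef_pos: [0.4663, -0.0196, 0.0268]
tcp_rot: [0.0, 0.666, 0.746, -0.002]
ft_force: [-4.9, -9.6, 6.3]
gripper_width: 0.607
finger_force: 22.2
```

```bash
python3 - <<'E'
from chk import *
o=env.get_obs();print(o["eef_pos"],o["ft_force"],o["torque"])
img,W=cloud("wrist");np.savez("pics/w5",W=W,img=img);save("w5",img[140:440,100:500].repeat(2,0).repeat(2,1))
E
```

```text
[ 0.4663 -0.0196  0.0268] [-4.884  -9.6416  6.313 ] [-1.6261  0.8268  0.0299]
```

View pics/w5.png

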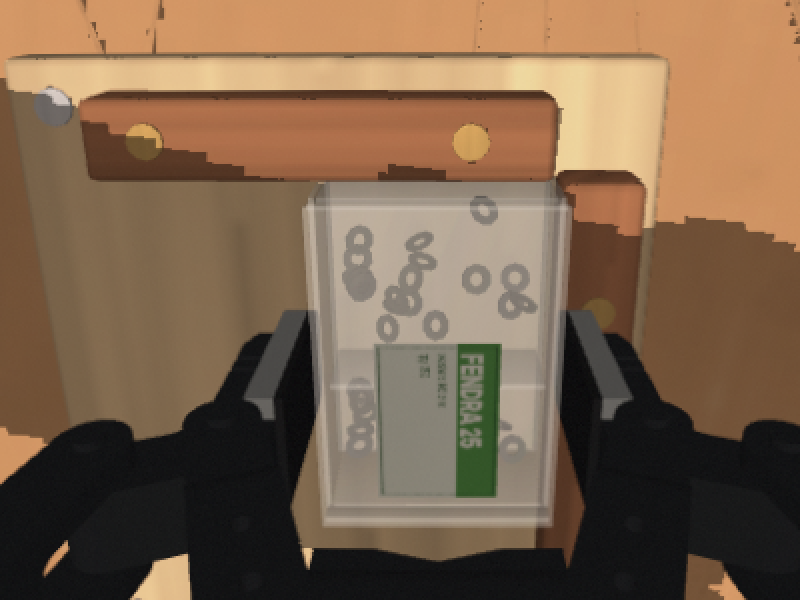

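The box touches both stops: no gap to the left stop at row 180, and the far-stop contact is at column 565. I'll release, rise and measure.

Request:
step_arm --steps "-0.8 -0.4 0 0 0 0;-0.8 -0.4 0 0 0 0;-0.8 -0.4 0 0 0 0;-0.8 -0.4 0 0 0 0;-0.8 -0.4 -20 0 0 0;-0.8 -0.4 -60 0 0 0;-60 -0.4 -110 0 0 0;-60 -0.4 -150 0 0 0;-60 -0.4 -150 0 0 0;-60 -0.4 -150 0 0 0;-60 -0.4 -150 0 0 0" --fingers 1

```text
time: 9.65
eef_pos: [0.4722, -0.077, 0.175]
tcp_rot: [-0.001, 0.666, 0.746, -0.0]
ft_force: [-0.7, -0.5, -0.5]
gripper_width: 1.0
finger_force: 0.0
```

```bash
python3 - <<'E'
from chk import *
o=env.get_obs();print(o["eef_pos"],o["dq"].round(3))
img,W=cloud("wrist");np.savez("pics/w6",W=W,img=img)
board(W,.0405)
print("farstop");rect(W,(.507,-.044),.06,.021,.031)
print("board+all");rect(W,(.445,-.045),.14,.006,.05)
mv([.4511,.2893,.10],72.8)
E
```

```text
[ 0.4722 -0.077   0.175 ] [ 0.007  0.017  0.024 -0.001  0.002 -0.001]
c 466.0 -20.9 short 52.2 long 76.0 short-axis yaw 6.45 z 40.3 n 6823 mean [465.8386 -19.2531]
board frame 23.135597915258046 21.35563388556763
farstop
c 504.4 -40.7 short 18.2 long 112.5 short-axis yaw 6.33 z 25.4 n 2867 mean [504.1469 -38.2038]
board+all
c 445.5 -44.8 short 151.0 long 169.8 short-axis yaw 6.42 z 12.1 n 33881 mean [444.9523 -37.7737]
row [365.8  20.9  75. ] [-0.22 -0.08 23.65] n>=8
```

To prove contact I'll nudge the box with shut fingers, first towards +y (tool x), then towards +x (tool y).

Request:
step_arm --steps "0 0 50 0 0 0;0 0 100 0 0 0;0 0 135 0 0 0;0 0 148 0 0 0;0 0 148 0 0 0;0 0 148 0 0 0;3 0 148 0 0 0;5 0 148 0 0 0;6 0 148 0 0 0;6 0 148 0 0 0" --fingers 0

```text
time: 10.7
eef_pos: [0.4728, -0.0717, 0.0291]
tcp_rot: [0.001, 0.666, 0.746, 0.0]
ft_force: [0.4, 1.1, -0.1]
gripper_width: -0.004
finger_force: 0.0
```

Request:
step_arm --steps "0.7 0 0 0 0 0;1.4 0 0 0 0 0;2 0 0 0 0 0;2 0 0 0 0 0"

```text
time: 11.1
eef_pos: [0.4724, -0.0704, 0.0286]
tcp_rot: [0.001, 0.666, 0.746, -0.0]
ft_force: [0.3, -4.3, -0.1]
gripper_width: 0.0
finger_force: 2.3
```

Request:
step_arm --steps "1 0 0 0 0 0;1 0 0 0 0 0"

```text
time: 11.3
eef_pos: [0.4726, -0.0704, 0.029]
tcp_rot: [0.001, 0.666, 0.746, -0.001]
ft_force: [-1.7, -8.8, 0.6]
gripper_width: -0.0
finger_force: 4.2
```

```bash
python3 - <<'E'
from h import *
o=env.get_obs();print(o["eef_pos"],o["ft_force"])
mv([.4236,-.025,.028],96.4)
E
```

```text
[ 0.4726 -0.0704  0.029 ] [-1.6694 -8.7733  0.5828]
row [ 50.6 -43.6   0.8] [0.04 0.19 0.07] n>=2
```

Request:
step_arm --steps "-6 0 0 0 0 0;-10 -10 0 0 0 0;-10 -46 0 0 0 0;-10 -46 0 0 0 0;20 -46 0 0 0 0;50 -46 0 0 0 0;50 -46 0 0 0 0;50 -46 0 0 0 0;50 -44 0 0 0 0;50 -42.5 0 0 0 0;50 -42.5 0 0 0 0"

```text
time: 12.4
eef_pos: [0.4248, -0.0245, 0.0286]
tcp_rot: [0.0, 0.667, 0.745, 0.0]
ft_force: [0.2, -0.1, -0.4]
gripper_width: -0.003
finger_force: 0.0
```

Request:
step_arm --steps "0 0.7 0 0 0 0;0 1.4 0 0 0 0;0 2 0 0 0 0;0 2 0 0 0 0"

```text
time: 12.8
eef_pos: [0.4263, -0.0237, 0.0285]
tcp_rot: [0.0, 0.666, 0.746, 0.0]
ft_force: [-0.1, -0.1, -0.0]
gripper_width: 0.0
finger_force: 0.0
```

Request:
step_arm --steps "0 0.7 0 0 0 0;0 1.4 0 0 0 0;0 2 0 0 0 0;0 2 0 0 0 0"

```text
time: 13.2
eef_pos: [0.4275, -0.0233, 0.0283]
tcp_rot: [-0.001, 0.666, 0.746, -0.001]
ft_force: [-4.5, -1.0, 3.1]
gripper_width: -0.003
finger_force: 2.3
```

Request:
step_arm --steps "0 0.7 0 0 0 0;0 1.4 0 0 0 0;0 1.4 0 0 0 0"

```text
time: 13.5
eef_pos: [0.4277, -0.0232, 0.028]
tcp_rot: [-0.002, 0.666, 0.746, -0.002]
ft_force: [-10.5, -2.8, 7.5]
gripper_width: -0.005
finger_force: 5.1
```

```bash
python3 - <<'E'
from h import *
mv([.4342,.2349,.163],72.8)
E
```

```text
row [ 255.8   34.9 -135. ] [-0.31  0.02 23.67] n>=7
```

Request:
step_arm --steps "0 -5 0 0 0 0;0 -8 -30 0 0 0;0 -8 -70 0 0 0;20 0 -115 0 0 2;255.8 34.9 -135 -0.3 0 23.7;255.8 34.9 -135 -0.3 0 23.7;255.8 34.9 -135 -0.3 0 23.7;255.8 34.9 -135 -0.3 0 23.7;255.8 34.9 -135 -0.3 0 23.7;255.8 34.9 -135 -0.3 0 23.7;255.8 34.9 -135 -0.3 0 23.7;255.8 34.9 -135 -0.3 0 23.7;255.8 34.9 -135 -0.3 0 23.7" --fingers 1

```text
time: 14.8
eef_pos: [0.4358, 0.2336, 0.1632]
tcp_rot: [0.002, 0.806, 0.592, 0.002]
ft_force: [-0.7, -0.3, -0.4]
gripper_width: 1.002
finger_force: 0.0
```

```bash
python3 - <<'E'
from chk import *
o=env.get_obs();print(o["eef_pos"],o["dq"].round(3))
img,W=cloud("wrist");np.savez("pics/w7",W=W,img=img)
P=rect(W,(.4511,.2893),.07,.022,.036)
(cx,cy),(w,h),a=cv2.minAreaRect((P[:,:2]*1000).astype(np.float32))
if w>h:a+=90
a=(a+90)%180-90
mv([cx/1000,cy/1000,.012],a+90)
E
```

```text
[0.4358 0.2336 0.1632] [-0.006 -0.003  0.     0.001  0.001  0.004]
c 451.0 289.2 short 52.4 long 75.8 short-axis yaw -17.45 z 28.3 n 6833 mean [451.4848 290.7729]
row [ 57.6  -2.9 151.2] [ 0.28 -0.04  0.05] n>=4
```

Request:
step_arm --steps "57.6 -2.9 50 0.3 0 0;57.6 -2.9 90 0.3 0 0;57.6 -2.9 125 0.3 0 0;57.6 -2.9 145 0.3 0 0;57.6 -2.9 150 0.3 0 0;57.6 -2.9 150 0.3 0 0;57.6 -2.9 150 0.3 0 0"

```text
time: 15.55
eef_pos: [0.4524, 0.2906, 0.0153]
tcp_rot: [0.0, 0.806, 0.592, 0.002]
ft_force: [0.3, -0.8, 0.5]
gripper_width: 1.001
finger_force: 0.0
```

Request:
step_arm --steps "0 0 0 0 0 0;0 0 0 0 0 0;0 0 0 0 0 0;0 0 0 0 0 0;0 0 0 0 0 0;0 0 0 0 0 0" --fingers 0 --newtons 30

```text
time: 16.15
eef_pos: [0.4517, 0.2909, 0.015]
tcp_rot: [0.0, 0.805, 0.593, 0.001]
ft_force: [-1.0, -1.7, 5.3]
gripper_width: 0.606
finger_force: 31.0
```

Request:
step_arm --steps "0 0 -10 0 0 0;0 0 -40 0 0 0;0 0 -80 0 0 0;0 0 -120 0 0 0;0 0 -120 0 0 0"

```text
time: 16.65
eef_pos: [0.4546, 0.2921, 0.1406]
tcp_rot: [0.001, 0.805, 0.593, 0.007]
ft_force: [1.2, 0.3, -0.9]
gripper_width: 0.603
finger_force: 32.7
```

```bash
python3 - <<'E'
from chk import *
o=env.get_obs();print(o["eef_pos"],o["dq"].round(3),Rw(o).as_rotvec())
mv([.466,-.0207,.130],96.4)
E
```

```text
[0.4546 0.2921 0.1406] [-0.003  0.063  0.064 -0.002 -0.046 -0.001] [2.5275 1.8613 0.0206]
row [-295.5  103.6    9. ] [  0.67  -0.39 -23.66] n>=7
```

Request:
step_arm --steps "-295.5 103.6 10 0.6 -0.4 -23.7;-295.5 103.6 10 0.6 -0.4 -23.7;-295.5 103.6 10 0.6 -0.4 -23.7;-295.5 103.6 10 0.6 -0.4 -23.7;-295.5 103.6 10 0.6 -0.4 -23.7;-295.5 103.6 10 0.6 -0.4 -23.7;-295.5 103.6 10 0.6 -0.4 -23.7;-295.5 103.6 10 0.6 -0.4 -23.7;-295.5 103.6 10 0.6 -0.4 -23.7;-295.5 103.6 10 0.6 -0.4 -23.7"

```text
time: 17.65
eef_pos: [0.4614, -0.0215, 0.1227]
tcp_rot: [-0.003, 0.666, 0.746, -0.006]
ft_force: [-0.6, -0.0, -1.3]
gripper_width: 0.602
finger_force: 32.7
```

```bash
python3 - <<'E'
from chk import *
o=env.get_obs();print(o["eef_pos"],o["dq"].round(3))
mv([.4662,-.0187,.066],96.4)
E
```

```text
[ 0.4614 -0.0215  0.1227] [ 0.013 -0.002 -0.003 -0.002 -0.001 -0.004]
row [ 2.4  5.8 56.7] [-0.7   0.17  0.08] n>=2
```

Request:
step_arm --steps "2.4 5.8 30 -0.7 0.2 0;2.4 5.8 50 -0.7 0.2 0;2.4 5.8 56.7 -0.7 0.2 0;2.4 5.8 56.7 -0.7 0.2 0;2.4 5.8 56.7 -0.7 0.2 0;2.4 5.8 56.7 -0.7 0.2 0;2.4 5.8 56.7 -0.7 0.2 0"

```text
time: 18.35
eef_pos: [0.4676, -0.0198, 0.0675]
tcp_rot: [0.001, 0.666, 0.746, 0.001]
ft_force: [0.5, 0.1, -1.4]
gripper_width: 0.602
finger_force: 32.7
```

```bash
python3 - <<'E'
from chk import *
o=env.get_obs();print(o["eef_pos"],o["dq"].round(3))
mv([.4662,-.0187,.058],96.4)
img,W=cloud("wrist");np.savez("pics/w8",W=W,img=img);save("w8",img[140:440,100:500].repeat(2,0).repeat(2,1))
board(W,.08,(.466,-.01),.06)
E
```

```text
[ 0.4676 -0.0198  0.0675] [-0.002  0.004  0.004 -0.     0.    -0.001]
row [ 1.3 -1.3  9.5] [0.16 0.05 0.03] n>=1
c 467.5 -21.2 short 77.6 long 78.8 short-axis yaw -83.68 z 80.8 n 21454 mean [466.8967 -16.4008]
board frame 24.53853260719366 20.932065097902754
```

Request:
step_arm --steps "1.3 -1.3 3 0.1 0 0;1.3 -1.3 6 0.1 0 0;1.3 -1.3 9 0.1 0 0;1.3 -1.3 9 0.1 0 0;1.3 -1.3 9 0.1 0 0"

```text
time: 18.9
eef_pos: [0.4653, -0.0185, 0.0572]
tcp_rot: [-0.0, 0.666, 0.746, -0.0]
ft_force: [-0.1, 0.6, -0.0]
gripper_width: 0.598
finger_force: 32.7
```

Request:
step_arm --steps "0 0 0.6 0 0 0;0 0 1.2 0 0 0;0 0 1.2 0 0 0"

```text
time: 19.2
eef_pos: [0.4655, -0.0186, 0.0563]
tcp_rot: [-0.0, 0.666, 0.746, -0.0]
ft_force: [-0.4, 0.8, -1.8]
gripper_width: 0.603
finger_force: 32.7
```

Request:
step_arm --steps "0 0.8 0 0 0 0;0 0.8 0 0 0 0;0 0.8 0.6 0 0 0;0 0.8 0.6 0 0 0"

```text
time: 19.6
eef_pos: [0.4664, -0.0185, 0.0562]
tcp_rot: [-0.0, 0.666, 0.746, -0.0]
ft_force: [-2.9, 0.6, 4.8]
gripper_width: 0.598
finger_force: 33.3
```

Request:
step_arm --steps "0 0 0.6 0 0 0;0 0 0.6 0 0 0"

```text
time: 19.8
eef_pos: [0.4665, -0.0185, 0.0562]
tcp_rot: [-0.0, 0.666, 0.746, -0.0]
ft_force: [-5.0, 1.8, 11.1]
gripper_width: 0.604
finger_force: 33.9
```

Request:
step_arm --steps "0 0 -0.8 0 0 0;0 0 -0.8 0 0 0"

```text
time: 20.0
eef_pos: [0.4665, -0.0185, 0.0562]
tcp_rot: [0.0, 0.666, 0.746, -0.0]
ft_force: [-1.7, 0.6, 3.1]
gripper_width: 0.599
finger_force: 33.2
```

Request:
step_arm --steps "0 0 0 0 0 0;0 0 0 0 0 0;0 0 0 0 0 0;0 0 0 0 0 0;0 0 -20 0 0 0;0 0 -60 0 0 0;-60 0 -110 0 0 0;-60 0 -150 0 0 0;-60 0 -150 0 0 0;-60 0 -150 0 0 0;-60 0 -150 0 0 0;-60 0 -150 0 0 0" --fingers 1

```text
time: 21.2
eef_pos: [0.4717, -0.077, 0.2034]
tcp_rot: [-0.002, 0.666, 0.746, -0.001]
ft_force: [-0.6, -0.1, 0.0]
gripper_width: 1.001
finger_force: 0.0
```

```bash
cat > edges.py <<'E'
from chk import *
def show(name,ztop):
    o=env.get_obs();print(o["eef_pos"],o["dq"].round(3))
    img,W=cloud("wrist");np.savez("pics/"+name,W=W,img=img)
    board(W,ztop)
    print("board+all");rect(W,(.445,-.045),.14,.006,.12)
E
python3 - <<'E'
from edges import *
show("w9",.0695)
E
```

```text
[ 0.4717 -0.077   0.2034] [ 0.001  0.    -0.004 -0.002 -0.    -0.001]
c 466.3 -19.9 short 52.3 long 75.7 short-axis yaw 6.51 z 69.4 n 6822 mean [466.0303 -18.3827]
board frame 23.53668637591242 22.31904236494823
board+all
c 445.5 -44.7 short 150.8 long 169.6 short-axis yaw 6.48 z 12.2 n 28618 mean [444.906 -37.628]
```

```bash
python3 - <<'E'
from h import *
mv([.4608,.0350,.110],96.4)
E
```

```text
row [112.4   2.1  93.8] [-0.26 -0.12  0.06] n>=4
```

Request:
step_arm --steps "50 1 0 -0.2 -0.1 0;112.4 2 20 -0.2 -0.1 0;112.4 2 40 -0.2 -0.1 0;112.4 2 60 -0.2 -0.1 0;112.4 2 100 -0.2 -0.1 0;112.4 2 140 -0.2 -0.1 0;112.4 2 146 -0.2 -0.1 0;112.4 2 146 -0.2 -0.1 0;112.4 2 146 -0.2 -0.1 0" --fingers 0

```text
time: 22.15
eef_pos: [0.4634, 0.0338, 0.0612]
tcp_rot: [0.003, 0.666, 0.746, 0.001]
ft_force: [0.5, -0.2, 0.5]
gripper_width: 0.002
finger_force: 0.0
```

```bash
python3 - <<'E'
from h import *
o=env.get_obs();print(o["eef_pos"],o["ft_force"])
mv([.4617,.0270,.057],96.4)
E
```

```text
[0.4634 0.0338 0.0612] [ 0.502  -0.1902  0.4781]
row [-6.5 -2.5  4.2] [0.27 0.14 0.03] n>=1
```

Request:
step_arm --steps "-2 -2 3 0.3 0.1 0;-4 -2 3 0.3 0.1 0;-5 -2 3 0.3 0.1 0;-5 -2 3 0.3 0.1 0"

```text
time: 22.55
eef_pos: [0.4613, 0.0284, 0.0574]
tcp_rot: [-0.0, 0.667, 0.745, -0.001]
ft_force: [-0.1, -0.2, 0.2]
gripper_width: -0.001
finger_force: 0.0
```

Request:
step_arm --steps "-0.5 0 0 0 0 0;-1 0 0 0 0 0;-1 0 0 0 0 0"

```text
time: 22.85
eef_pos: [0.461, 0.0278, 0.0569]
tcp_rot: [-0.001, 0.666, 0.746, -0.001]
ft_force: [-0.4, 0.9, 0.6]
gripper_width: 0.004
finger_force: 0.5
```

Request:
step_arm --steps "-0.4 0 0 0 0 0;-0.8 0 0 0 0 0;-0.8 0 0 0 0 0"

```text
time: 23.15
eef_pos: [0.4611, 0.0269, 0.0569]
tcp_rot: [-0.001, 0.666, 0.746, -0.001]
ft_force: [-0.5, 1.7, 1.5]
gripper_width: -0.001
finger_force: 0.7
```

Request:
step_arm --steps "-0.3 0 0 0 0 0;-0.3 0 0 0 0 0"

```text
time: 23.35
eef_pos: [0.4611, 0.0266, 0.0568]
tcp_rot: [-0.001, 0.666, 0.746, -0.001]
ft_force: [-0.7, 2.2, 1.1]
gripper_width: -0.001
finger_force: 0.7
```

```bash
python3 - <<'E'
from h import *
p=env.get_obs()["eef_pos"]
mv([p[0],p[1]+.003,.20],96.4)
mv([.40,-.28,.24],-3.5,0,([p[0],p[1]+.003,.20],96.4,0))
n=np.array([-.4912,.0298,.8705]);c=np.array([.4522,-.2862,.0519])
mv(c+n*.11,-3.5,30,([.40,-.28,.24],-3.5,0)); print(c+n*.11)
E
```

```text
row [   3.    -0.  -143.2] [-0.15  0.01  0.02] n>=4
row [-300.8  -95.2  -40. ] [ 0.   0.  99.9] n>=13
row [-1.7  3.  92.3] [ 0. 30.  0.] n>=4
[ 0.3982 -0.2829  0.1477]
```

Request:
step_arm --steps "3 0 0 0 0 0;3 0 -40 0 0 0;3 0 -90 0 0 0;3 0 -143 0 0 0;3 0 -143 0 0 0"

```text
time: 23.85
eef_pos: [0.4653, 0.0289, 0.2073]
tcp_rot: [0.005, 0.666, 0.746, 0.002]
ft_force: [0.2, -0.0, 0.2]
gripper_width: 0.001
finger_force: 0.0
```

Request:
step_arm --steps "-301 -95 -40 0 0 99.9;-301 -95 -40 0 0 99.9;-301 -95 -40 0 0 99.9;-301 -95 -40 0 0 99.9;-301 -95 -40 0 0 99.9;-301 -95 -40 0 0 99.9;-301 -95 -40 0 0 99.9;-301 -95 -40 0 0 99.9;-301 -95 -40 0 0 99.9;-301 -95 -40 0 0 99.9;-301 -95 -40 0 0 99.9;-301 -95 -40 0 0 99.9;-301 -95 -40 0 0 99.9;-301 -95 -40 0 0 99.9" --fingers 1

```text
time: 25.25
eef_pos: [0.4003, -0.2799, 0.2395]
tcp_rot: [0.0, 1.0, -0.029, -0.002]
ft_force: [0.2, 0.3, 0.1]
gripper_width: 0.996
finger_force: 0.0
```

Request:
step_arm --steps "-1.7 3 92 0 30 0;-1.7 3 92 0 30 0;-1.7 3 92 0 30 0;-1.7 3 92 0 30 0;-1.7 3 92 0 30 0;-1.7 3 92 0 30 0;-1.7 3 92 0 30 0"

```text
time: 25.95
eef_pos: [0.3991, -0.2837, 0.1491]
tcp_rot: [0.009, 0.966, -0.028, 0.257]
ft_force: [0.1, 0.4, 0.5]
gripper_width: 1.002
finger_force: 0.0
```

```bash
cat > slope.py <<'E'
from h import *
def slope(name,c0):
    o=env.get_obs();img,W=cloud("wrist");np.savez("pics/"+name,img=img,W=W)
    print(o["eef_pos"],o["dq"].round(3),"tool",Rw(o).as_matrix().round(4).tolist())
    n0=np.array([-.4912,.0298,.8705]); top=c0+n0*.0145
    m=(np.linalg.norm(W-top,axis=-1)<.025)&(abs((W-top)@n0)<.005); P=W[m]
    for _ in range(4):
        c=P.mean(0); n=np.linalg.svd(P-c,full_matrices=False)[2][2]; n*=np.sign(n[2]); d=(P-c)@n; P=P[abs(d)<max(.001,2*d.std())]
    yaw=np.arctan2(-n[1],-n[0]); ey=np.array([-np.sin(yaw),np.cos(yaw),0]); ex=np.cross(ey,n)
    m=(abs((W-c)@n)<.0035)&(np.linalg.norm(W-top,axis=-1)<.055)
    k,l,st,ce=cv2.connectedComponentsWithStats(m.astype(np.uint8)); i=1+np.argmax(st[1:,4]); Q=W[l==i]
    q=np.stack([(Q-c)@ex,(Q-c)@ey],1)*1000
    (cx,cy),(w,h),a=cv2.minAreaRect(q.astype(np.float32))
    ctr=c+(cx*ex+cy*ey)/1000-n*.0145
    print("n",n,"tilt",np.degrees(np.arccos(n[2])),"yaw",np.degrees(yaw),"rect",w,h,a,len(Q),"centre",ctr,"ex",ex)
    return ctr,n
E
python3 - <<'E'
from slope import *
c,n=slope("w10",np.array([.4522,-.2862,.0519]))
mv(c+n*.001,-3.5,30)
E
```

```text
[ 0.3991 -0.2837  0.1491] [ 0.005  0.001 -0.002  0.008 -0.002 -0.004] tool [[0.8659, -0.0595, 0.4967], [-0.0504, -0.9982, -0.0317], [0.4977, 0.0024, -0.8673]]
n [-0.4894  0.0283  0.8716] tilt 29.35292722820674 yaw -3.3110820393063016 rect 76.55485534667969 52.207881927490234 0.14701233804225922 7422 centre [ 0.4517 -0.286   0.0516] ex [ 0.8702 -0.0503  0.4902]
row [ -3.   -0.9 109.8] [0.06 0.14 0.16] n>=3
```

Request:
step_arm --steps "-3 -0.9 40 0 0 0;-3 -0.9 75 0 0 0;-3 -0.9 98 0 0 0;-3 -0.9 107 0 0 0;-3 -0.9 109 0 0 0;-3 -0.9 109 0 0 0"

```text
time: 26.6
eef_pos: [0.4505, -0.2857, 0.0529]
tcp_rot: [0.008, 0.966, -0.029, 0.258]
ft_force: [-0.5, 0.3, -0.1]
gripper_width: 0.997
finger_force: 0.0
```

Request:
step_arm --steps "0 0 0 0 0 0;0 0 0 0 0 0;0 0 0 0 0 0;0 0 0 0 0 0;0 0 0 0 0 0;0 0 0 0 0 0" --fingers 0 --newtons 30

```text
time: 27.2
eef_pos: [0.4501, -0.2861, 0.0534]
tcp_rot: [0.009, 0.966, -0.029, 0.258]
ft_force: [-5.7, 1.3, 8.1]
gripper_width: 0.599
finger_force: 29.5
```

```bash
python3 - <<'E'
from h import *
o=env.get_obs();p=o["eef_pos"];M=Rw(o).as_matrix();c=np.array([.4517,-.286,.0516])
print(p,o["ft_force"],"tcp-centre in tool",M.T@(p-c)*1000,"tilt",np.degrees(np.arccos(-M[2,2])))
q=p+np.array([-.4894,.0283,.8716])*.08
mv(q,-3.5,30)
mv([.42,-.283,.20],-3.5,0)
mv([.4664,-.02,.150],96.4,0,([.42,-.283,.20],-3.5,0))
E
```

```text
[ 0.4501 -0.2861  0.0534] [-5.6628  1.2582  8.0685] tcp-centre in tool [-0.4979  0.1776 -2.3429] tilt 29.921442090351
row [  0.8   0.3 -80. ] [0.09 0.08 0.08] n>=3
row [  46.9   -0.9 -142.2] [  0.11 -29.92   0.05] n>=4
row [  30.3 -265.3   50. ] [  0.    0.  -99.9] n>=13
```

Request:
step_arm --steps "0.4 0 -10 0 0 0;0.8 0 -40 0 0 0;0.8 0 -80 0 0 0;46.9 0 -142 0 -30 0;46.9 0 -142 0 -30 0;46.9 0 -142 0 -30 0;46.9 0 -142 0 -30 0;46.9 0 -142 0 -30 0;46.9 0 -142 0 -30 0"

```text
time: 28.1
eef_pos: [0.4197, -0.2828, 0.1978]
tcp_rot: [-0.0, 1.0, -0.03, -0.001]
ft_force: [0.2, -0.2, -2.9]
gripper_width: 0.6
finger_force: 33.1
```

Request:
step_arm --steps "30 -263 50 0 0 -99.9;30 -263 50 0 0 -99.9;30 -263 50 0 0 -99.9;30 -263 50 0 0 -99.9;30 -263 50 0 0 -99.9;30 -263 50 0 0 -99.9;30 -263 50 0 0 -99.9;30 -263 50 0 0 -99.9;30 -263 50 0 0 -99.9;30 -263 50 0 0 -99.9;30 -263 50 0 0 -99.9;30 -263 50 0 0 -99.9;30 -263 50 0 0 -99.9;30 -263 50 0 0 -99.9;30 -263 50 0 0 -99.9"

```text
time: 29.6
eef_pos: [0.4654, -0.0229, 0.1482]
tcp_rot: [-0.001, 0.667, 0.745, -0.001]
ft_force: [-0.2, 0.3, -1.7]
gripper_width: 0.599
finger_force: 33.2
```

```bash
python3 - <<'E'
from h import *
o=env.get_obs();print(o["eef_pos"],o["ft_force"],o["dq"].round(3))
mv([.4664,-.0208,.100],96.4)
E
```

```text
[ 0.4654 -0.0229  0.1482] [-0.1756  0.2517 -1.7437] [ 0.005  0.006 -0.007 -0.002  0.    -0.006]
row [ 2.   1.4 48.2] [-0.14 -0.01 -0.1 ] n>=2
```

Request:
step_arm --steps "1 1.4 25 0 0 0;1 1.4 45 0 0 0;1 1.4 54 0 0 0;1 1.4 57 0 0 0;1 1.4 57 0 0 0;1 1.4 57 0 0 0"

```text
time: 30.2
eef_pos: [0.4678, -0.0219, 0.0924]
tcp_rot: [0.0, 0.666, 0.746, -0.001]
ft_force: [0.6, -0.9, -2.5]
gripper_width: 0.6
finger_force: 33.2
```

```bash
python3 - <<'E'
from h import *
o=env.get_obs();print(o["eef_pos"],o["ft_force"],o["dq"].round(3))
mv([.4667,-.0218,.088],96.4)
E
```

```text
[ 0.4678 -0.0219  0.0924] [ 0.61   -0.8895 -2.4718] [ 0.002 -0.005 -0.001 -0.002  0.    -0.   ]
row [ 0.2 -1.1  4.4] [-0.04  0.05  0.01] n>=1
```

Request:
step_arm --steps "0.2 -1 2 0 0 0;0.2 -1 4 0 0 0;0.2 -1 4 0 0 0;0.2 -1 4 0 0 0"

```text
time: 30.6
eef_pos: [0.4659, -0.0215, 0.0874]
tcp_rot: [-0.001, 0.666, 0.746, -0.001]
ft_force: [-0.1, 0.3, -1.8]
gripper_width: 0.601
finger_force: 33.2
```

Request:
step_arm --steps "0 0 0.6 0 0 0;0 0 1 0 0 0;0 0 1 0 0 0"

```text
time: 30.9
eef_pos: [0.4663, -0.0215, 0.0871]
tcp_rot: [-0.001, 0.666, 0.746, -0.001]
ft_force: [-3.6, 1.9, 5.0]
gripper_width: 0.601
finger_force: 33.9
```

Request:
step_arm --steps "0 0 -0.4 0 0 0;0 0 -0.4 0 0 0"

```text
time: 31.1
eef_pos: [0.4662, -0.0216, 0.0871]
tcp_rot: [-0.001, 0.666, 0.746, -0.001]
ft_force: [-2.7, 1.7, 4.7]
gripper_width: 0.597
finger_force: 33.8
```

Request:
step_arm --steps "0 0 0 0 0 0;0 0 0 0 0 0;0 0 0 0 0 0;0 0 0 0 0 0;0 0 -20 0 0 0;0 0 -60 0 0 0;-57 0 -110 0 0 0;-57 0 -147 0 0 0;-57 0 -147 0 0 0;-57 0 -147 0 0 0;-57 0 -147 0 0 0;-57 0 -147 0 0 0" --fingers 1

```text
time: 32.3
eef_pos: [0.4716, -0.0772, 0.2316]
tcp_rot: [-0.003, 0.666, 0.746, -0.002]
ft_force: [-0.7, -0.4, -0.5]
gripper_width: 1.004
finger_force: 0.0
```

```bash
python3 - <<'E'
from edges import *
show("w11",.0985)
E
```

```text
[ 0.4716 -0.0772  0.2316] [ 0.002  0.002 -0.002  0.002  0.    -0.001]
c 465.5 -19.3 short 52.3 long 75.1 short-axis yaw 6.53 z 98.5 n 6875 mean [465.3562 -17.7356]
board frame 22.825509925157462 23.013449557759845
board+all
c 445.2 -45.1 short 151.0 long 169.8 short-axis yaw 6.39 z 12.4 n 24579 mean [444.9487 -37.6914]
```

```bash
python3 - <<'E'
from h import *
mv([.4605,.0350,.087],96.4)
E
```

```text
row [112.5   2.4 144.9] [-0.34 -0.1   0.06] n>=5
```

Request:
step_arm --steps "50 1 0 -0.2 -0.1 0;113 1 20 -0.2 -0.1 0;113 1 40 -0.2 -0.1 0;113 1 60 -0.2 -0.1 0;113 1 100 -0.2 -0.1 0;113 1 140 -0.2 -0.1 0;113 1 145 -0.2 -0.1 0;113 1 145 -0.2 -0.1 0;113 1 145 -0.2 -0.1 0" --fingers 0

```text
time: 33.25
eef_pos: [0.4619, 0.0341, 0.0904]
tcp_rot: [0.002, 0.666, 0.746, 0.0]
ft_force: [-0.1, -0.4, -0.1]
gripper_width: -0.001
finger_force: 0.0
```

```bash
python3 - <<'E'
from h import *
o=env.get_obs();print(o["eef_pos"],o["ft_force"])
mv([.4613,.0290,.087],96.4)
E
```

```text
[0.4619 0.0341 0.0904] [-0.0887 -0.4267 -0.0912]
row [-5.  -1.2  3.4] [0.2  0.15 0.03] n>=1
```

Request:
step_arm --steps "-2 -1.2 2.5 0.2 0.1 0;-4 -1.2 2.5 0.2 0.1 0;-4 -1.2 2.5 0.2 0.1 0;-4 -1.2 2.5 0.2 0.1 0"

```text
time: 33.65
eef_pos: [0.4603, 0.0299, 0.0868]
tcp_rot: [-0.0, 0.667, 0.745, -0.001]
ft_force: [0.5, -0.5, 0.3]
gripper_width: 0.002
finger_force: 0.0
```

Request:
step_arm --steps "-0.5 0 0 0 0 0;-1 0 0 0 0 0;-1 0 0 0 0 0"

```text
time: 33.95
eef_pos: [0.46, 0.0291, 0.0863]
tcp_rot: [-0.001, 0.666, 0.746, -0.001]
ft_force: [-0.1, 0.5, -0.5]
gripper_width: -0.001
finger_force: 0.0
```

Request:
step_arm --steps "-0.4 0 0 0 0 0;-0.8 0 0 0 0 0;-0.8 0 0 0 0 0"

```text
time: 34.25
eef_pos: [0.4601, 0.0284, 0.0863]
tcp_rot: [-0.001, 0.666, 0.746, -0.001]
ft_force: [-0.4, 1.2, -0.7]
gripper_width: 0.001
finger_force: 0.6
```

Request:
step_arm --steps "-0.4 0 0 0 0 0;-0.8 0 0 0 0 0;-0.8 0 0 0 0 0"

```text
time: 34.55
eef_pos: [0.4602, 0.0275, 0.0862]
tcp_rot: [-0.001, 0.666, 0.746, -0.001]
ft_force: [0.1, 0.5, -0.4]
gripper_width: -0.002
finger_force: 0.5
```

Request:
step_arm --steps "-0.4 0 0 0 0 0;-0.4 0 0 0 0 0"

```text
time: 34.75
eef_pos: [0.4602, 0.0271, 0.0862]
tcp_rot: [-0.001, 0.666, 0.746, -0.001]
ft_force: [-0.3, 1.2, -1.0]
gripper_width: 0.004
finger_force: 0.4
```

Request:
step_arm --steps "3 0 0 0 0 0;6 0 -20 0 0 0;60 0 -50 0 0 0;100 0 -60 0 0 0;100 0 -60 0 0 0;100 0 -60 0 0 0" --fingers 0

```text
time: 35.35
eef_pos: [0.4493, 0.1273, 0.1467]
tcp_rot: [-0.0, 0.665, 0.747, -0.001]
ft_force: [-1.0, 0.4, 0.0]
gripper_width: 0.003
finger_force: 0.0
```

```bash
python3 - <<'E'
from h import *
img,W=cloud("wrist");np.savez("pics/w12",img=img,W=W);save("w12",img)
E
```

```text
(no output)
```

View pics/w12.png

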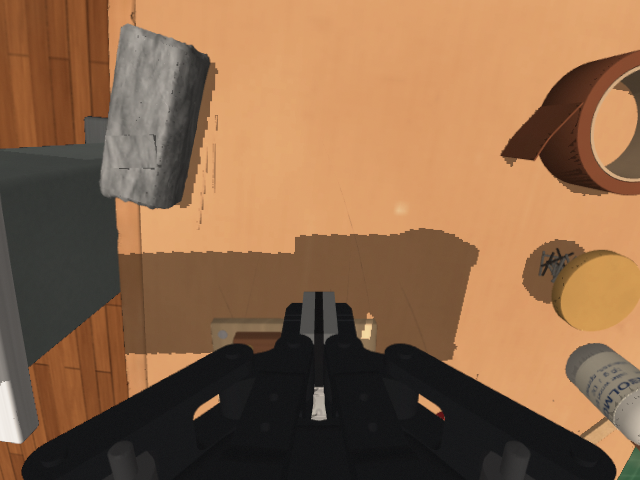

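The last view shows only the fingers hiding the column, with the sanding block at (155,115) and the tape roll at (600,120) undisturbed. I'll compare the box faces layer by layer from the fixed cameras' depth.

```bash
cat > faces.py <<'E'
from h import *
p=np.array([.4454,-.0447]);a=np.radians(6.4);E=np.array([[np.cos(a),np.sin(a)],[-np.sin(a),np.cos(a)]])
for name in("scene","side"):
    Ws=[cloud(name)[1] for _ in range(4)]; W=np.nanmean(Ws,0)
    ci=env.camera_info(name);M=cv2.Rodrigues(np.array(ci["rvec"]))[0];print(name,"cam at",-M.T@np.array(ci["tvec"]).ravel())
    B=(W[...,:2]-p)@E.T*1000; z=W[...,2]*1000
    for lo,hi in((18,36),(46,65),(75,94)):
        s=(z>lo)&(z<hi)
        fy=s&(abs(B[...,0]-24)<20)&(abs(B[...,1]+16)<8)
        fx=s&(abs(B[...,1]-22)<30)&(abs(B[...,0]+2)<8)
        for f,k in((fx,0),(fy,1)):
            v=B[f][:,k]; print((lo,hi),"-x face" if k==0 else "-y face",len(v),np.round(np.median(v),2) if len(v) else None,np.round(v.std(),2) if len(v) else None)
    P=B[(z>95)&(z<102)&(abs(B[...,0]-24)<40)&(abs(B[...,1]-22)<50)]; print("top",cv2.minAreaRect(P.astype(np.float32)))
    np.savez("pics/f_"+name,W=W)
E
python3 faces.py
```

```text
scene cam at [-0.0592 -0.6957  0.6327]
(18, 36) -x face 116 -2.01 0.69
(18, 36) -y face 76 -17.15 0.56
(46, 65) -x face 135 -2.02 0.81
(46, 65) -y face 90 -18.12 0.5
(75, 94) -x face 142 -2.69 1.15
(75, 94) -y face 91 -17.43 0.48
top ((23.1674861907959, 20.219985961914062), (52.79555130004883, 77.16858673095703), 0.5659466981887817)
side cam at [ 0.1943 -0.9184  0.7337]
(18, 36) -x face 70 -3.07 1.21
(18, 36) -y face 98 -17.01 0.79
(46, 65) -x face 74 -3.23 1.52
(46, 65) -y face 114 -18.01 0.76
(75, 94) -x face 79 -3.95 1.53
(75, 94) -y face 112 -17.45 0.75
top ((22.026878356933594, 19.83727264404297), (78.24050903320312, 52.5508918762207), 89.43096160888672)
```

```bash
python3 -c "
from bench import env
print(env.get_obs()['time'],env.hand_in())"
```

```text
the job is handed in; nothing more can be done
35.8 None
```

I handed the job in at 35.8 s. The low box is pushed into the corner against both stops, with the bench box stacked on it and the slope box on top; camera depth puts the three boxes' faces within about 1 mm of each other. I never touched the tape roll, strop or sanding block.

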